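# Set-screw collar on the label spindle

### The arm

A 7-joint arm with a two-finger parallel gripper is mounted at the origin on the work surface. World frame = base frame: x ahead of the robot, y to its left, z up, the work surface at z = 0. Lengths are in m, angles in rad, forces in N, time in s.
With the tool pointing down it reaches from about 0.425 to 1.025 m from the base axis. Payload 3.6 kg.
Tool frame: the origin (TCP) lies midway between the tips of the shut fingers; the grasp point (between the pads) lies 19 mm behind it; z points along the fingers, y is the line along which they close (so a half turn about z gives the same grasp; the last joint's range is limited). The gripper opens to 85 mm and grips with 20 to 120 N. Pads are 22 mm wide; open, the fingers measure 114 mm over their backs; the gripper's body (76 mm by 85 mm) begins 54 mm behind the grasp point. The pads swing forward as they close: fully open they stand 13 mm farther back than shut.
Start: joints at [-1.248, 0.591, 0.048, 1.609, -0.033, 0.943, -0.034], TCP at [0.293, 0.663, 0.231] pointing down, gripper open.
Joint ranges: [-2.69, 2.69], [-0.47, 2.24], [-1.27, 1.36], [0.19, 2.51], [-1.53, 4.68], [0.08, 2.07], [-3.09, 3.09]. Speed limits (rad/s): [2.57, 2.57, 3.14, 3.14, 3.14, 3.14, 3.14].

### API

Orientations are given as a unit quaternion [x, y, z, w].
In Python, from cell import env, vision gives the robot as it stands.
- The arm moves only by the shell command python3 -m pendant 'ROWS' [FORCE]. ROWS is text: rows parted by semicolons, each of 5 numbers parted by spaces: the finger opening in mm, from 0 to 85.4, then the shift along the tool's x, y, z in mm, then the turn about the tool's z in rad. A call has 1 to 5 rows; each row shifts and turns the commanded pose from where the row before left it, along the tool's axes as they then stand; what a row does not reach is not made up. A row lasts 1/12 s, in which the tool goes at most 41.7 mm and 7.16 degrees, less where a joint would pass 70% of its speed; a pose out of reach is approached as far as the arm can. A call is refused whole if a number of a shift passes 41.7 or a number of a turn 0.125, either way. A call with a gripper value outside its range is refused whole. The fingers move at their own pace and stop on an object; FORCE is the grip in N (left out, the last holds). Time passes only in rows, so rows that do not move let the fingers close. It gives the time, the measured TCP pose, the force, the opening and the grip force at its end, in the units of the state.
- env.get_state(): the state, without advancing time (a new reading comes with each control period).
- vision.camera(name): name is "side" or "top" or "wrist"; returns the picture (400x640x3 uint8, red, green, blue); there is no depth.
- vision.get_calibration(name): a dict with "vfov" (degrees; the focal length in pixels is half the picture's height over the tangent of half this angle, whatever the lens; pixels are square), "cx", "cy" (the principal point, pixels), "R" (3x3) and "t" (3): a world point X has camera coordinates R X + t. Camera axes: x right, y down, z forward; pixel columns grow to the right and rows downward; lengths in m; the calibration is good to about 2 mm. A picture is of the moment at which its call begins: read the wrist's pose just before it. get_calibration takes no time and is no camera call; for the wrist camera it gives the pose at the moment of the call.
- env.close_job(): hands the job in; it is judged then, once.
The state is a dict: "t": time; "qpos": joint angles; "joint_vel": joint speeds; "joint_torque": joint torques, N m; "tcp_pos": TCP position; "eef_rot": TCP orientation; "ft_force": force on the tool from outside, world axes, zero at the start; "moment": the same for the moment, N m; "finger_gap": finger opening in m; "grasp_force": force on a finger pad.
Only numpy, scipy, OpenCV 4.12 (cv2) and the standard library are available. Lean on these libraries where they do the work, as an engineer would, in place of code of your own. Each camera call takes 0.05 s, during which the arm holds its last target. There are 200 camera calls.

### The job

The dark collar that keeps the label roll on its spindle is loose. Turn it until its thumb screw faces the red milled flat of the spindle, feeling for the flat with the screw only lightly snug, then tighten the thumb screw firmly down on the flat, and let go. Do not screw down hard on the round part of the spindle, do not force the screw against the edge of the flat or overtighten it, and leave the things lying about where they are.

Things in the scene. Friction and masses are not known exactly. Their poses are not given: they have to be found in the camera images.
- stand: grey stand carrying a braked horizontal aluminium spindle, 40 mm across, axis 130 mm up; the spindle does not turn. A label roll 104 mm across sits on it, 34 to 84 mm to the collar's +y side; the stand's post is at 131 to 153 mm, 160 mm high. Origin: on the table under the collar's middle; z up, y along the spindle towards roll and post
- spindle_end (a point): centre of the spindle's free end, 80 mm from the collar's middle. From here to under the collar runs the flat: a red-painted, flat-bottomed milled seat with steep edges, 9 mm wide, 5 mm deep (floor 15 mm from the axis). It faces somewhere between 0.27 rad towards the robot and 0.5 rad away from it, from straight up. That angle is not measured: see the red stripe, or feel for it
- collar: dark steel collar, 68 mm across, 26 mm wide. Turns about the spindle with a stiff drag (0.15 N m), does not slide. Origin: on the spindle's axis, mid-width. y: along the spindle to the roll; z: out along the thumb screw, at the start 0.7 to 0.78 rad from straight up, away from the robot. The screw enters the flat within about 0.06 rad of its middle; the flat's edge then stops the collar
- thumbscrew (a joint): thumb screw angle, starts at -0.15 to 0, grows as it tightens: clockwise seen from outside. Steep quick-acting thread, 6 mm inward per rad, self-holding, drag 0.2 N m. The tip meets the round part at 0.08 and the flat's floor at 0.92; past that it gives, about 24 N more per rad. Lightly snug on the round: 0.45 to 0.6 (9 to 13 N). Firmly tight on the flat: 8 to 24 N, best at 1.4 to 1.6
- thumb_grip (a point): in the black thumb screw's grip, an upright bar 36 mm long, 12 mm thick, 26 mm tall (along the screw). At joint 0 this point is 62 mm, the bar's top 72 mm, from the spindle's axis, nearer by 6 mm per rad; the collar's surface is 34 mm from the axis. The bar lies parallel to the spindle at joint 0.7; at joint 0 it is 0.7 rad counter-clockwise of that, seen from outside. Straddle its thickness
- screw_tip: white nylon tip of the screw, 7 mm across, springy, hidden in the collar. Origin: centre of its end face. Its distance from the spindle's axis (along the collar's z) is 20 mm when it touches the round part, 15 mm when on the flat's floor; snug on the round it springs 2 to 3 mm into the flat when it comes over it
- jar_a: filled jar of chilli sauce, yellow lid, 76 mm across, 130 mm tall, 0.45 kg; leave alone; origin: centre of its underside
- jar_b: a second filled jar, the same; leave alone; origin: centre of its underside
- jar_c: a third filled jar, the same; leave alone; origin: centre of its underside
- spare_collar: loose spare dark steel collar lying on the table near the stand, 68 mm across, 26 mm high; leave alone; origin: centre of its underside
- jar_lid: loose yellow jar lid, 72 mm across, 16 mm high; leave alone; origin: centre of its underside
- screwdriver: screwdriver lying on the table; leave alone; origin: centre of its underside
- label_roll: spare roll of labels lying flat, 96 mm across, 52 mm high; leave alone; origin: centre of its underside

How it is judged:
By the outcome, as a careful person would: the job done as asked, in the order asked, and still so for the second after the job is handed in, with the robot touching nothing.
It also fails if it takes over 58 s, if anything falls off the work surface, if the arm or the gripper's body presses on something with over 40 N, if the wrist force passes 120 N, or if a joint passes its speed limit or range.

## Working session

There is one attempt and no reset: what is moved stays moved. The work goes in short steps, Python scripts to look and compute and a shell command to move; the robot and the scene stay as the last step left them, time stands still between calls to the robot, and variables do not carry over. Pictures are saved under pics/ and viewed, at most 10 in all, crops included, and the job is handed in when it is done.

```bash
ls; mkdir -p pics
python3 - <<'E'
from cell import env, vision
import cv2
s=env.get_state()
for k in s: print(k,s[k])
for n in("side","top"):
    im=vision.camera(n); cv2.imwrite(f"pics/{n}0.png",im[:,:,::-1]); c=vision.get_calibration(n); print(n,c)
E
```

```text
pics
t 0.0
qpos [-1.24851888  0.59209685  0.04826154  1.60982688 -0.0332949   0.94271367
 -0.03371488]
joint_vel [-0.00040578 -0.00085434 -0.00078026 -0.00103812 -0.00128997 -0.0006778
 -0.00106167]
joint_torque [ 2.01226808e-04 -5.48680508e+01  1.54617794e+00 -1.98126447e+01
  9.30927781e-03  8.96058016e-03 -1.11113934e-06]
tcp_pos [0.29246524 0.66248314 0.23015431]
eef_rot [ 2.06345318e-01  9.78478592e-01 -1.10623457e-03 -1.78067715e-04]
ft_force [ 0.31228203 -0.91224354  0.181877  ]
moment [0.01729365 0.0245903  0.03205291]
grasp_force 0.0
finger_gap 0.08546594854958046
side {'vfov': 57.84413285667433, 'cx': 309.5978323683059, 'cy': 202.0487714363679, 'R': array([[ 0.75283766, -0.65807042, -0.01337053],
       [-0.46611295, -0.51867427, -0.71673965],
       [ 0.46473021,  0.54582078, -0.69721267]]), 't': array([-0.41834986,  0.34145709,  0.99090883])}
top {'vfov': 57.429786236299265, 'cx': 315.4917429403111, 'cy': 207.19621404836346, 'R': array([[-0.02755688, -0.9992073 , -0.02872953],
       [-0.99506423,  0.03016082, -0.09453839],
       [ 0.09532996,  0.02598255, -0.99510658]]), 't': array([0.04557898, 0.58632729, 1.22935115])}
```

View pics/side0.png

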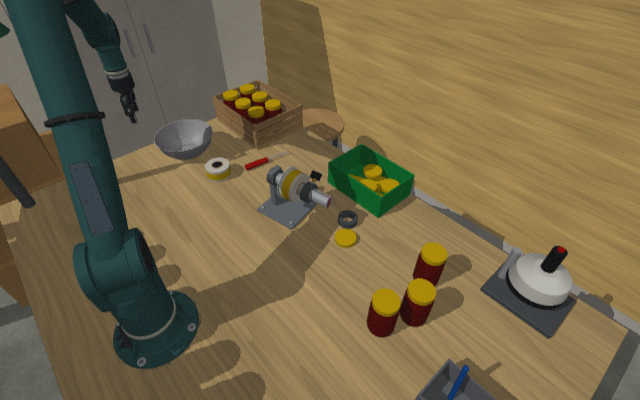

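View pics/top0.png

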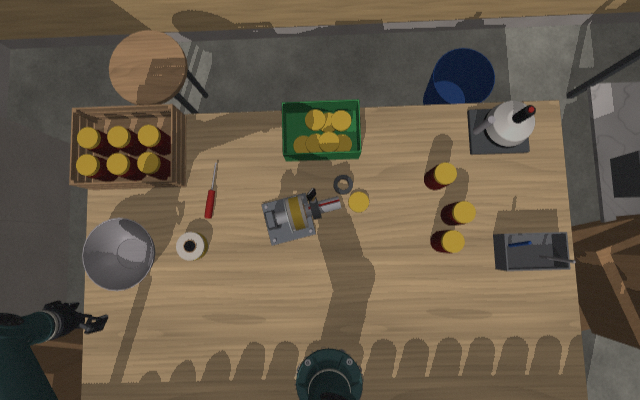

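The top view shows the stand at about (290,215), the collar near (317,205) and the spindle end near (340,203). In the side view the spindle end is near (327,201) and the black grip near (316,175). I'll enlarge both.

Run:
```python
import cv2,numpy as np
a=cv2.imread("pics/top0.png")[165:255,250:380]; b=cv2.imread("pics/side0.png")[150:240,245:375]
f=lambda i:cv2.resize(i,None,fx=6,fy=6,interpolation=cv2.INTER_CUBIC)[:, :]
A=f(a);B=f(b)
cv2.imwrite("pics/topc.png",A);cv2.imwrite("pics/sidec.png",B)
```

```text
(no output)
```

View pics/topc.png

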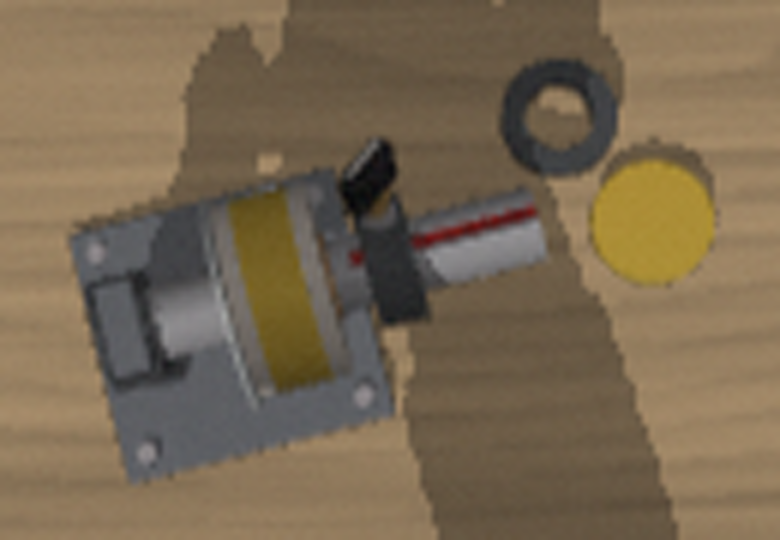

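View pics/sidec.png

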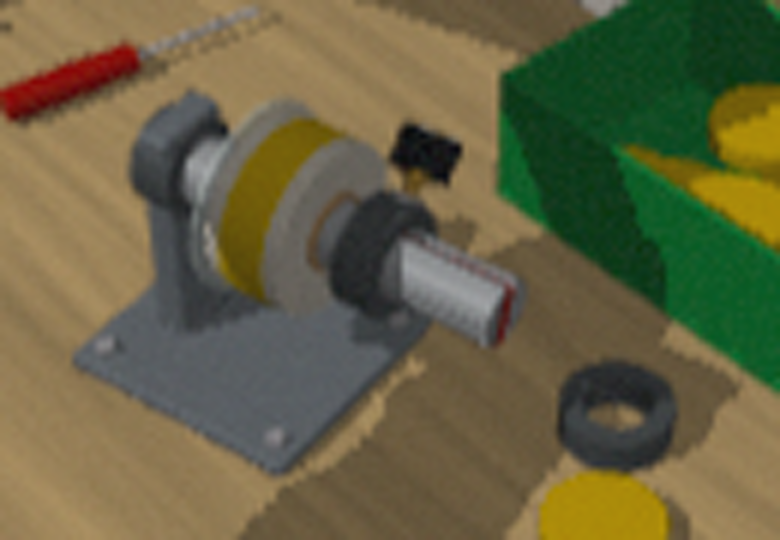

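The crops give the points for a fit. In the top crop: post top (127,328), spindle end (538,227), collar middle (394,261), grip bar (368,177), and stripe from (420,243) to (533,211). In the side crop: spindle end (500,305), collar (382,255), grip (426,152), and stripe at the end near (511,300).

```bash
cat > h.py <<'E'
import numpy as np
from scipy.optimize import least_squares
from scipy.spatial.transform import Rotation as Ro
def proj(c,X):
    p=c["R"]@X+c["t"]; f=200/np.tan(np.radians(c["vfov"])/2); return np.array([c["cx"]+f*p[0]/p[2],c["cy"]+f*p[1]/p[2]])
def world(P,s): # stand coords -> world
    c,S=np.cos(P[2]),np.sin(P[2]); return np.array([P[0]+c*s[0]-S*s[1],P[1]+S*s[0]+c*s[1],s[2]])
def ang(r,th,y): return np.array([r*np.sin(th),y,.13+r*np.cos(th)])
E
python3 - <<'E'
from h import *
from cell import env,vision
C={n:vision.get_calibration(n) for n in("top","side")}
T=lambda u,v:np.array([u/6+250,v/6+165]);S=lambda u,v:np.array([u/6+245,v/6+150])
def res(p):
    P=p[:3]; th,ph=p[3:]
    L=[("top",(0,.142,.16),T(127,328)),("top",(0,-.08,.13),T(538,227)),("top",(0,0,.13),T(394,261)),
       ("side",(0,-.08,.13),S(500,305)),("side",(0,0,.13),S(382,255)),
       ("top",ang(.062,th,0),T(368,177)),("side",ang(.062,th,0),S(426,152)),
       ("top",ang(.015,ph,-.08),T(533,211)),("top",ang(.015,ph,-.02),T(420,243)),("side",ang(.018,ph,-.08),S(514,290))]
    return np.concatenate([proj(C[n],world(P,np.array(s)))-uv for n,s,uv in L])
r=least_squares(res,[.55,.1,.1,.74,.2],loss="soft_l1");print(r.x.round(4));print(res(r.x).reshape(-1,2).round(1))
P=r.x
for n,s in dict(collar=(0,0,.13),grip=ang(.062,P[3],0),bartop=ang(.072,P[3],0)).items(): print(n,world(P,s).round(4))
R=Ro.from_quat(env.get_state()["eef_rot"]).as_matrix();print(R.round(3))
c=vision.get_calibration("wrist");print(c["vfov"],(R.T@(-c["R"].T@c["t"]-env.get_state()["tcp_pos"])).round(3),(c["R"]@R).round(2))
E
```

```text
[0.5725 0.0257 0.2298 0.7753 0.4213]
[[-0.3  0.1]
 [ 0.4 -0.5]
 [-0.1  0.3]
 [-0.1  1.2]
 [-0.9 -0.2]
 [ 0.3 -0.6]
 [-0.6 -0.5]
 [ 0.9 -0.2]
 [ 1.2 -0.6]
 [-1.  -1.4]]
collar [0.5725 0.0257 0.13  ]
grip [0.6147 0.0356 0.1743]
bartop [0.6215 0.0372 0.1814]
[[-0.915  0.404 -0.001]
 [ 0.404  0.915 -0.002]
 [-0.    -0.002 -1.   ]]
69.95490871694207 [ 0.084 -0.001 -0.142] [[ 0.    1.    0.  ]
 [-0.95  0.   -0.32]
 [-0.32 -0.    0.95]]
```

```bash
cat > to.py <<'E'
# python3 to.py sx sy z yaw : delta (tool frame mm, turn) to reach stand-frame offset (mm), yaw of tool y rel. to stand x
import sys; from h import *; from cell import env
P=[.5725,.0257,.2298]
def show(sx,sy,z,yaw):
    s=env.get_state(); R=Ro.from_quat(s["eef_rot"]).as_matrix(); p=s["tcp_pos"]
    d=R.T@(world(P,np.array([sx,sy,z])/1e3)-p)*1e3
    a=np.arctan2(R[1,1],R[0,1]); turn=-(P[2]+yaw-a); turn=(turn+np.pi)%(2*np.pi)-np.pi
    c,S=np.cos(P[2]),np.sin(P[2]); e=p-np.array([P[0],P[1],0]); r=lambda v:np.array([c*v[0]+S*v[1],-S*v[0]+c*v[1],v[2]])
    print("t %.2f delta"%s["t"],d.round(1),"turn %.3f"%turn,"stand pos",(r(e)*1e3).round(1),"yaw %.3f"%(a-P[2]),"F",r(s["ft_force"]).round(1),"M",r(s["moment"]).round(2),"gap %.1f grip %.1f"%(s["finger_gap"]*1e3,s["grasp_force"]),"q7 %.2f"%s["qpos"][6])
show(*map(float,sys.argv[1:]))
E
python3 -m pendant '60 -20 -35 -4 0;60 -20 -35 -4 0;60 -20 -35 -4 0;60 -20 -35 -4 0;60 -20 -35 -4 0'; python3 to.py 43 0 230 0
```

```text
t: 0.52
tcp_pos: [0.3134, 0.4605, 0.2509]
eef_rot: [0.206, 0.978, -0.001, -0.0]
ft_force: [0.4, -0.6, 0.4]
finger_gap: 0.06
grasp_force: 0.0
t 0.52 delta [-446.9 -267.3   21.3] turn 0.926 stand pos [-153.3  482.3  250.9] yaw 0.926 F [ 0.3 -0.7  0.4] M [ 0.   -0.06 -0.01] gap 60.0 grip 0.0 q7 0.13
```

```bash
python3 -m pendant '60 -34 -20 0 .116;60 -36 -16 0 .116;60 -38 -12 0 .116;60 -39 -7 0 .116;60 -40 -3 0 .116' >/dev/null; python3 to.py 43 0 230 0;python3 -m pendant '60 -39 1 0 .116;60 -39 5 0 .116;60 -38 9 0 .116;60 -36 14 0 0;60 -36 14 0 0'>/dev/null; python3 to.py 43 0 230 0
```

```text
t 0.93 delta [-322.1   13.    21.3] turn 0.340 stand pos [-76.7 299.3 251.3] yaw 0.340 F [ 1.2  0.  -0.5] M [ 0.02 -0.03  0.01] gap 59.9 grip 0.0 q7 -0.01
t 1.35 delta [-117.2   51.3   21.1] turn -0.003 stand pos [ -7.9 117.4 251.1] yaw -0.003 F [ 0.7  0.  -0.1] M [ 0.02 -0.11 -0.07] gap 60.3 grip 0.0 q7 0.08
```

```bash
python3 -m pendant '60 -36 16 0 0;60 -36 16 0 0;60 -35 16 0 0;60 -10 3 0 0;60 0 0 0 0' >/dev/null
python3 - <<'E'
from cell import env,vision
import cv2
im=vision.camera("wrist");cv2.imwrite("pics/w1.png",im[:,:,::-1])
E
python3 to.py 43 0 230 0
```

```text
t 1.82 delta [-0.2  0.6 20.8] turn -0.006 stand pos [4.240e+01 2.000e-01 2.508e+02] yaw -0.006 F [ 0.   0.5 -0.2] M [ 0.04  0.02 -0.03] gap 60.0 grip 0.0 q7 0.30
```

View pics/w1.png

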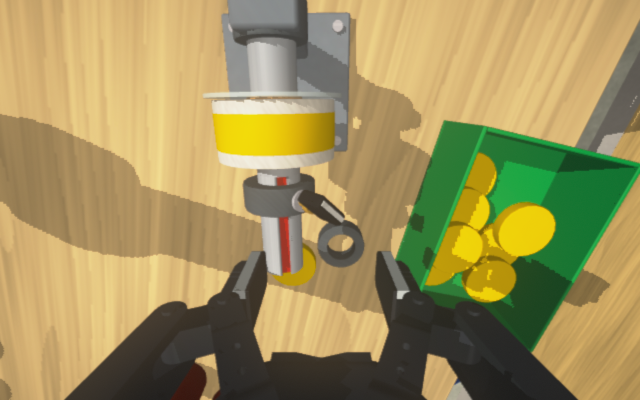

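The wrist view shows the collar at x 244–314 and y about 190, and the spindle end with edges at x≈265 and 302 (y≈270). The stripe runs from (283,182) to (285,225) to (286,268), and the bar is around (322,207). I'll check these against the model.

```bash
python3 - <<'E'
from to import *
E
python3 - <<'E'
from h import *
from cell import vision
import cv2
P=[.5725,.0257,.2298]; c=vision.get_calibration("wrist")
for ph in(.2,.3,.4,.5): print(ph,[proj(c,world(P,ang(.015,ph,y))).round(1) for y in(-.078,-.045,.018)])
for n,s in dict(endL=(-.02,-.08,.13),endR=(.02,-.08,.13),colL=(-.034,0,.13),colR=(.034,0,.13),bart=ang(.072,.775,0),grip=ang(.062,.775,0),barroot=ang(.046,.775,0)).items(): print(n,proj(c,world(P,np.array(s))).round(1))
im=cv2.imread("pics/w1.png")[150:300,220:380]; cv2.imwrite("pics/w1c.png",cv2.resize(im,None,fx=4,fy=4,interpolation=cv2.INTER_CUBIC))
E
```

```text
0.2 [array([282.7, 273.6]), array([281. , 244.2]), array([277.4, 181.1])]
0.3 [array([284.2, 273.4]), array([282.5, 244. ]), array([279., 181.])]
0.4 [array([285.6, 273.1]), array([284.1, 243.8]), array([280.7, 180.8])]
0.5 [array([287. , 272.8]), array([285.5, 243.4]), array([282.3, 180.6])]
endL [262.8 267.6]
endR [300.7 267.4]
colL [242.4 195.5]
colR [312.7 195.1]
bart [331.5 214.5]
grip [322.7 211.4]
barroot [309.5 206.7]Traceback (most recent call last):
  File "<stdin>", line 1, in <module>
  File "to.py", line 10, in <module>
    show(*map(float,sys.argv[1:]))
    ~~~~^^^^^^^^^^^^^^^^^^^^^^^^^^
TypeError: show() missing 4 required positional arguments: 'sx', 'sy', 'z', and 'yaw'
```

View pics/w1c.png

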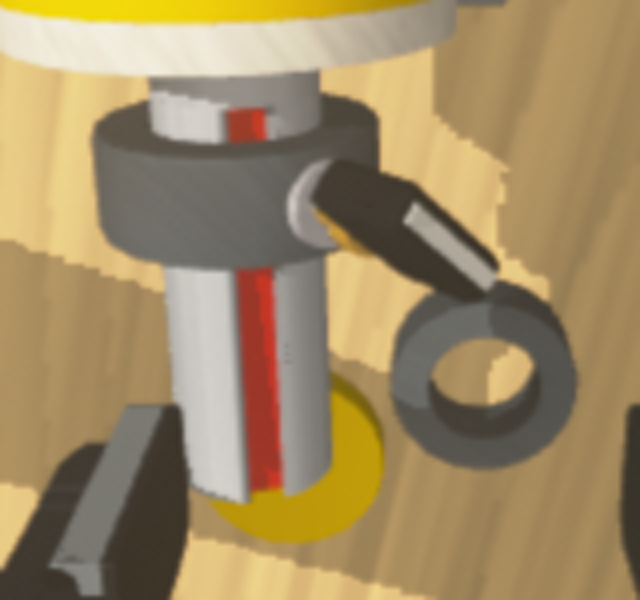

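```bash
sed -i 's/^show(/if len(sys.argv)>1: show(/' to.py; python3 -m pendant '80 0 4 0 0;80 0 0 25 0;80 0 0 25 0;80 0 0 22 0;80 0 0 10 0' >/dev/null; python3 to.py 45 0 170 0
```

```text
t 2.23 delta [-5.9  0.2 -3.6] turn 0.002 stand pos [ 44.8   5.9 166.4] yaw 0.002 F [-0.9  0.6  0.3] M [ 0.05  0.03 -0.06] gap 79.7 grip 0.0 q7 0.35
```

```bash
python3 -m pendant '80 -6 0 4 0;80 0 -12 0 0;80 0 -10 0 0;80 0 -8 0 0' >/dev/null; python3 to.py -20 0 185 0;  python3 -m pendant '80 0 -7 -3 0;80 0 -7 -3 0;80 0 -7 -3 0' >/dev/null; python3 to.py -20 0 185 0
python3 - <<'E'
from cell import env,vision
import cv2
im=vision.camera("wrist");cv2.imwrite("pics/w2.png",cv2.resize(im[120:320,160:480,::-1],None,fx=2,fy=2))
E
```

```text
t 2.57 delta [  3.9 -38.1 -18.7] turn -0.003 stand pos [ 18.2  -4.  166.5] yaw -0.003 F [9.3 0.7 2.3] M [ 0.1  -1.86  0.06] gap 79.7 grip 3.6 q7 0.37
t 2.82 delta [  4.2 -23.5  -7. ] turn -0.002 stand pos [  3.6  -4.2 178.5] yaw -0.002 F [8.4 1.2 6.5] M [ 0.11 -1.99 -0.01] gap 80.3 grip 4.7 q7 0.37
```

View pics/w2.png

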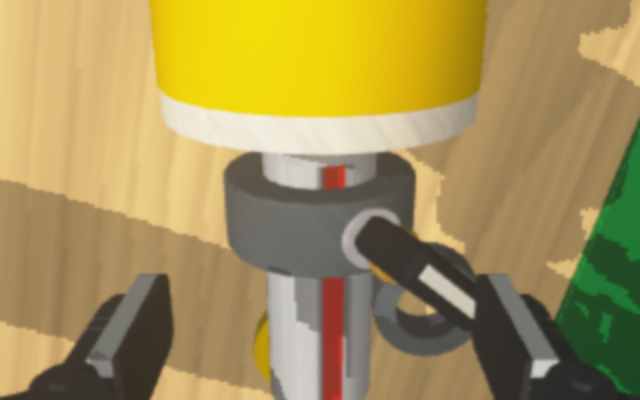

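The right finger is now pushing the bar's end (top face at about (455,290) in the crop). The collar is turning, so I'll keep going.

```bash
cat > th.py <<'E'
from to import *; from cell import vision
def bartop(u,v,r=.072):  # theta from pixel of the bar's top middle in full wrist picture
    c=vision.get_calibration("wrist")
    f=lambda p:proj(c,world(P,ang(r,p[0],0)))-[u,v]
    s=least_squares(f,[.4]); print("theta %.3f"%s.x[0],f(s.x).round(1))
E
python3 -c "
from th import *
bartop(386,263)"
python3 -m pendant '80 0 -7 -1 0;80 0 -7 -1 0;80 0 -7 0 0' >/dev/null; python3 to.py -20 0 185 0;python3 -m pendant '80 0 -7 -1 0;80 0 0 0 0' >/dev/null; python3 to.py -20 0 185 0
```

```text
theta 0.515 [0.6 1.5]
t 3.12 delta [ 4.7 -9.6 -1.3] turn -0.001 stand pos [-10.4  -4.7 184.1] yaw -0.001 F [11.8  2.  21.9] M [ 0.48 -3.38  0.18] gap 80.1 grip 12.3 q7 0.37
t 3.28 delta [ 5.  -1.9  1.2] turn -0.002 stand pos [-18.1  -5.  186.3] yaw -0.002 F [ 5.7  2.5 28.2] M [ 0.52 -2.52  0.11] gap 80.1 grip 14.6 q7 0.37
```

```bash
python3 -m pendant '80 0 6 0 0;80 0 6 0 0;80 5 0 4 0' >/dev/null; python3 to.py -20 0 185 0;python3 - <<'E'
from cell import env,vision
import cv2
im=vision.camera("wrist");cv2.imwrite("pics/w3.png",cv2.resize(im[120:320,160:480,::-1],None,fx=2,fy=2))
E
```

```text
t 3.53 delta [  2.8 -14.2  -3.7] turn -0.004 stand pos [ -5.7  -2.9 181.8] yaw -0.004 F [ 9.8 -9.  26.4] M [-2.02 -3.14 -0.36] gap 80.2 grip 13.7 q7 0.36
```

View pics/w3.png

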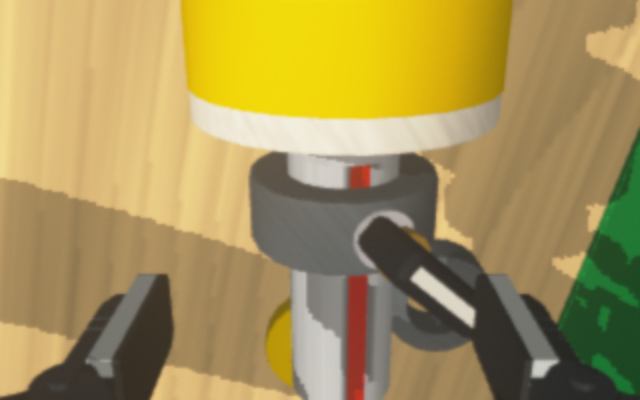

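The bar top is at about (445,297) in the crop, and the finger seems to be pressing down on the bar's end. I'll lift off and reassess.

```bash
python3 -c "
from th import *
bartop(382,268)"; python3 -m pendant '80 0 0 -6 0;80 0 2 -6 0' >/dev/null; python3 to.py 20 0 205 0;python3 -m pendant '80 3 4 -6 0;80 0 4 0 0' >/dev/null; python3 to.py 20 0 205 0
```

```text
theta 0.372 [-0.  -0.1]
t 3.75 delta [  0.   34.9 -16.1] turn -0.003 stand pos [-1.470e+01  1.000e-01  1.886e+02] yaw -0.003 F [-0.5  0.2 -1. ] M [-0.   -0.02  0.02] gap 79.8 grip 0.0 q7 0.35
t 3.92 delta [ -5.1  30.5 -12.6] turn -0.002 stand pos [-10.5   5.2 192.4] yaw -0.002 F [ 0.   0.2 -0.7] M [ 0.05 -0.04 -0.08] gap 79.9 grip 0.0 q7 0.34
```

```bash
python3 -m pendant '80 -2 15 -12 -.11;80 0 10 -12 -.11;80 0 8 0 -.11;60 0 0 0 -.11;45 0 0 0 -.11' >/dev/null; python3 -m pendant '45 0 0 0 -.12;45 0 0 0 -.11;45 0 0 0 0' >/dev/null; python3 to.py 26 0 180 .78
```

```text
t 4.58 delta [-7.3 -0.4 34.3] turn -0.000 stand pos [ 21.3   5.4 214.3] yaw 0.780 F [-0.8 -0.  -0.5] M [-0.02  0.05 -0.03] gap 44.8 grip 0.0 q7 0.96
```

```bash
python3 -m pendant '45 -7 0 5 0;45 0 0 0 0' >/dev/null; python3 to.py 26 0 180 .78
python3 - <<'E'
from h import *
from cell import env,vision
import cv2
im=vision.camera("wrist").copy()
P=[.5725,.0257,.2298]; c=vision.get_calibration("wrist")
for th in (.2,.4,.6):
  for b in (.6,.9):
    t=np.array([np.cos(th),0,-np.sin(th)]); l=np.cos(b)*np.array([0,1,0])-np.sin(b)*t
    q=[tuple(int(8*k) for k in proj(c,world(P,ang(.072,th,0)+g*l))) for g in(-.018,.018)]
    cv2.line(im,q[0],q[1],(0,255,0) if b<.7 else (0,255,255),1,cv2.LINE_AA,3)
cv2.imwrite("pics/w4.png",cv2.resize(im[100:300,160:480,::-1],None,fx=2.5,fy=2.5,interpolation=cv2.INTER_CUBIC))
E
```

```text
t 4.75 delta [ 1.7 -0.4 29.1] turn -0.006 stand pos [ 27.5  -0.9 209.1] yaw 0.774 F [-0.8 -0.3 -0.3] M [0.01 0.03 0.05] gap 45.2 grip 0.0 q7 0.97
```

View pics/w4.png

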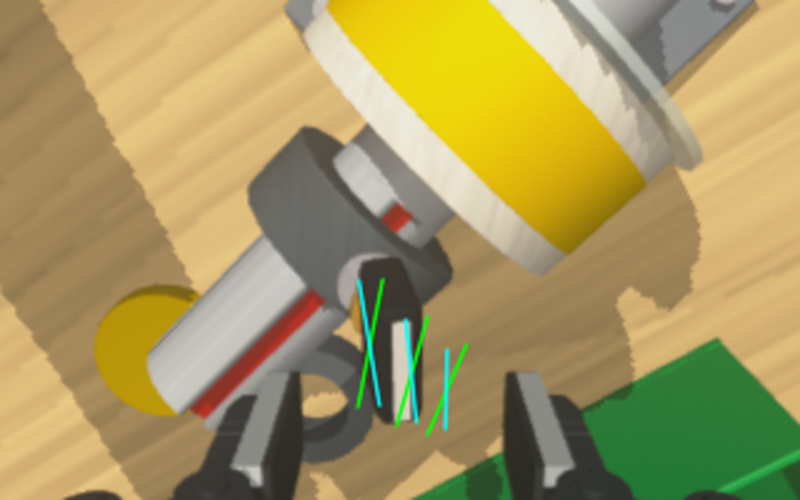

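The bar (white top strip at x≈402, y 320–418) sits centred between the fingers, with θ≈0.38 and b≈0.85. Next I descend, close gently and bring it upright.

```bash
python3 -m pendant '45 2 0 15 -.05;45 0 0 14 0;30 0 0 0 0;20 0 0 0 0;10 0 0 0 0' 20 >/dev/null; python3 to.py 0 0 182 .85;python3 -m pendant '10 0 0 0 0;10 0 0 0 0' >/dev/null; python3 to.py 0 0 182 .85
```

```text
t 5.22 delta [ 18.3 -16.   -0.8] turn -0.024 stand pos [ 24.3  -0.6 181.1] yaw 0.826 F [-2.9 -0.4 -1.5] M [-0.15  0.64 -0.07] gap 14.9 grip 18.7 q7 1.01
t 5.38 delta [ 18.1 -16.2  -0.8] turn -0.024 stand pos [ 24.3  -0.3 181.1] yaw 0.826 F [-3.6 -4.4 -2.8] M [-1.    0.91 -0.12] gap 14.6 grip 20.0 q7 1.01
```

```bash
python3 -m pendant '10 4.5 -4 -1 0;10 4.5 -4 -1 0;10 4.5 -4 -1 0;10 4.5 -4 0 0;10 0 0 0 0' >/dev/null; python3 to.py 0 0 182 .85
```

```text
t 5.80 delta [ 0.2 -2.3  3.2] turn -0.024 stand pos [  1.7   1.6 185.2] yaw 0.826 F [-0.4 -4.1 -1. ] M [-0.96 -0.11 -0.18] gap 11.6 grip 20.0 q7 1.02
```

```bash
python3 -m pendant '10 0 0 0 0;10 0 0 .5 .1;10 0 0 .7 .11;10 0 0 .7 .11' 60 >/dev/null; python3 to.py 0 0 182 .17;  python3 -m pendant '10 0 0 .7 .11;10 0 0 .7 .11;10 0 0 .6 .11;10 0 0 0 0' >/dev/null; python3 to.py 0 0 182 .17
```

```text
t 6.13 delta [-0.4 -3.1  1.3] turn 0.334 stand pos [  2.5   1.9 183.3] yaw 0.504 F [-1.3 -3.9  3.7] M [-0.79  0.16  0.22] gap 11.2 grip 44.0 q7 0.76
t 6.47 delta [-1.4 -3.3 -0.5] turn 0.006 stand pos [  3.    2.  181.6] yaw 0.176 F [-1.6 -3.1  5.6] M [-0.74  0.2  -0.04] gap 10.8 grip 44.2 q7 0.50
```

```bash
python3 -m pendant '22 0 0 0 0;22 0 0 3 .05;22 0 0 0 .05' 30 >/dev/null; python3 to.py 20 0 178 0;  python3 -m pendant '22 -2 2 0 .07;22 0 2 0 0' >/dev/null; python3 to.py 20 0 178 0;  python3 -m pendant '22 0 2 0 0;22 0 0 0 0' >/dev/null; python3 to.py 20 0 178 0; python3 -m pendant '22 0 2 0 0;22 0 0 0 0' >/dev/null; python3 to.py 20 0 178 0
```

```text
t 6.72 delta [-5.7 17.5 -1. ] turn 0.078 stand pos [  2.1   4.3 177.1] yaw 0.078 F [-0.4  0.5 -0.2] M [ 0.01 -0.    0.03] gap 21.6 grip 0.0 q7 0.43
t 6.88 delta [-2.2 13.8 -0.9] turn 0.009 stand pos [  6.2   2.1 177.1] yaw 0.009 F [-1.5 -0.   2. ] M [0.13 0.48 0.02] gap 22.0 grip 1.3 q7 0.37
t 7.05 delta [-1.9 13.2 -1.2] turn 0.011 stand pos [  6.8   1.7 176.9] yaw 0.011 F [-3.   1.9  0.4] M [0.34 0.71 0.04] gap 21.6 grip 1.4 q7 0.38
t 7.22 delta [-1.3 11.4 -1.2] turn 0.009 stand pos [  8.6   1.2 176.9] yaw 0.009 F [-2.8  2.4  0.7] M [0.38 0.74 0.  ] gap 22.3 grip 1.5 q7 0.37
```

```bash
for k in 1; do python3 -m pendant '22 0 2 0 0;22 0 2 0 0;22 0 0 0 0'>/dev/null; python3 to.py 20 0 178 0; python3 -m pendant '22 0 2 0 0;22 0 1 0 0;22 0 0 0 0'>/dev/null; python3 to.py 20 0 178 0; python3 -m pendant '22 0 2 0 0;22 0 0 0 0'>/dev/null; python3 to.py 20 0 178 0; done
```

```text
t 7.47 delta [-0.7  6.4 -0.9] turn 0.008 stand pos [ 13.6   0.7 177.1] yaw 0.008 F [-3.   2.   0.1] M [ 0.33  0.61 -0.03] gap 21.8 grip 1.3 q7 0.37
t 7.72 delta [ 0.   2.3 -0.7] turn 0.008 stand pos [ 17.7  -0.  177.3] yaw 0.008 F [-1.7  0.9 -0.6] M [ 0.08  0.4  -0.  ] gap 22.2 grip 0.7 q7 0.37
t 7.88 delta [ 0.3  0.2 -0.6] turn 0.007 stand pos [ 19.8  -0.3 177.4] yaw 0.007 F [-1.4 -0.4 -0.8] M [ 0.13  0.37 -0.02] gap 22.2 grip 0.8 q7 0.37
```

```bash
python3 -m pendant '22 0 1.5 0 0;22 0 0 0 0'>/dev/null; python3 to.py 20 0 178 0; python3 -m pendant '22 0 1.5 0 0;22 0 0 0 0'>/dev/null; python3 to.py 20 0 178 0; python3 -m pendant '22 0 1.5 0 0;22 0 0 0 0'>/dev/null; python3 to.py 20 0 178 0
```

```text
t 8.05 delta [ 0.3 -1.  -0.6] turn 0.007 stand pos [ 21.   -0.3 177.4] yaw 0.007 F [-2.5  0.4 -1.3] M [0.06 0.48 0.03] gap 21.8 grip 0.9 q7 0.37
t 8.22 delta [ 0.4 -2.4 -0.6] turn 0.007 stand pos [ 22.4  -0.3 177.4] yaw 0.007 F [-2.2 -0.1 -0.1] M [-0.02  0.51 -0.03] gap 22.1 grip 0.9 q7 0.37
t 8.38 delta [ 0.3 -4.  -0.6] turn 0.007 stand pos [ 24.   -0.3 177.4] yaw 0.007 F [-3.7 -0.2 -0.9] M [-0.05  0.47  0.02] gap 22.0 grip 1.0 q7 0.37
```

```bash
python3 -m pendant '22 0 1.5 0 0;22 0 0 0 0'>/dev/null; python3 to.py 20 0 178 0; python3 -m pendant '22 0 1.5 0 0;22 0 0 0 0'>/dev/null; python3 to.py 20 0 178 0; python3 -m pendant '22 0 1 0 0;22 0 0 0 0'>/dev/null; python3 to.py 20 0 178 0
```

```text
t 8.55 delta [ 0.3 -5.  -0.7] turn 0.007 stand pos [ 25.   -0.3 177.3] yaw 0.007 F [-3.1  0.2 -0.6] M [-0.17  0.77  0.02] gap 22.0 grip 1.6 q7 0.37
t 8.72 delta [ 0.3 -5.7 -0.8] turn 0.007 stand pos [ 25.7  -0.3 177.1] yaw 0.007 F [-5.8 -1.3 -0.4] M [-0.2   1.06  0.06] gap 22.2 grip 2.2 q7 0.37
t 8.88 delta [ 0.3 -6.1 -1. ] turn 0.007 stand pos [ 26.1  -0.2 177. ] yaw 0.007 F [-5.1 -1.6 -0.3] M [-0.2   1.24  0.09] gap 22.0 grip 2.6 q7 0.37
```

```bash
python3 -m pendant '22 0 -4 0 0;22 0 -4 0 0;22 0 0 0 0'>/dev/null; python3 to.py 20 0 178 0; python3 -m pendant '22 0 -2 0 0;22 0 0 0 0'>/dev/null; python3 to.py 20 0 178 0; python3 -m pendant '22 0 -1.5 0 0;22 0 0 0 0'>/dev/null; python3 to.py 20 0 178 0
```

```text
t 9.13 delta [ 0.1 -2.   0.5] turn 0.007 stand pos [ 2.200e+01 -1.000e-01  1.785e+02] yaw 0.007 F [-0.3 -0.5  0.9] M [-0.07 -0.11  0.03] gap 22.3 grip 0.3 q7 0.37
t 9.30 delta [ 0.2 -0.4  0.7] turn 0.008 stand pos [ 20.4  -0.2 178.7] yaw 0.008 F [ 2.  -0.2  2. ] M [-0.08 -0.51  0.03] gap 22.1 grip 1.3 q7 0.37
t 9.47 delta [0.1 1.6 0.6] turn 0.008 stand pos [ 1.840e+01 -1.000e-01  1.786e+02] yaw 0.008 F [ 3.5 -0.6  2.6] M [ 0.04 -0.73  0.04] gap 21.8 grip 1.7 q7 0.37
```

```bash
python3 -m pendant '22 0 -1.5 0 0;22 0 0 0 0'>/dev/null; python3 to.py 20 0 178 0; python3 -m pendant '22 0 -1.5 0 0;22 0 0 0 0'>/dev/null; python3 to.py 20 0 178 0;python3 -m pendant '22 0 -1.5 0 0;22 0 0 0 0'>/dev/null; python3 to.py 20 0 178 0
```

```text
t 9.63 delta [-0.2  5.  -0.2] turn 0.007 stand pos [1.500e+01 1.000e-01 1.778e+02] yaw 0.007 F [ 2.2 -0.2  2.2] M [ 0.06 -0.52  0.05] gap 22.1 grip 1.3 q7 0.37
t 9.80 delta [-0.2  7.4 -0.7] turn 0.007 stand pos [ 12.6   0.2 177.3] yaw 0.007 F [ 3.5 -0.2  2.6] M [ 0.07 -0.73 -0.01] gap 22.4 grip 1.7 q7 0.37
t 9.97 delta [-0.2  8.2 -0.5] turn 0.007 stand pos [1.180e+01 1.000e-01 1.775e+02] yaw 0.007 F [4.7 0.  2. ] M [ 0.13 -0.83  0.04] gap 22.0 grip 2.1 q7 0.37
```

```bash
python3 -m pendant '22 0 -1.2 0 0;22 0 0 0 0'>/dev/null; python3 to.py 20 0 178 0;python3 -m pendant '22 0 0 0 0;22 0 0 0 0' >/dev/null; python3 to.py 20 0 178 0
python3 - <<'E'
from h import *
from cell import env,vision
import cv2
im=vision.camera("wrist").copy()
P=[.5725,.0257,.2298]; c=vision.get_calibration("wrist")
for th in (.1,.2,.3,.4):
  for b in (.2,):
    t=np.array([np.cos(th),0,-np.sin(th)]); l=np.cos(b)*np.array([0,1,0])-np.sin(b)*t
    q=[tuple(int(8*k) for k in proj(c,world(P,ang(.069,th,0)+g*l))) for g in(-.018,.018)]
    cv2.line(im,q[0],q[1],(0,255,0) if b<.7 else (0,255,255),1,cv2.LINE_AA,3)
cv2.imwrite("pics/w5.png",cv2.resize(im[120:320,160:480,::-1],None,fx=2.5,fy=2.5,interpolation=cv2.INTER_CUBIC))
E
```

```text
t 10.13 delta [-0.1  8.8 -0.3] turn 0.008 stand pos [1.120e+01 1.000e-01 1.777e+02] yaw 0.008 F [4.7 1.2 2.4] M [ 0.15 -1.03  0.07] gap 21.8 grip 2.5 q7 0.37
t 10.30 delta [-0.1  8.8 -0.3] turn 0.007 stand pos [ 11.2   0.  177.7] yaw 0.007 F [4.7 0.6 2.9] M [ 0.19 -1.03  0.01] gap 22.2 grip 2.5 q7 0.37
```

View pics/w5.png

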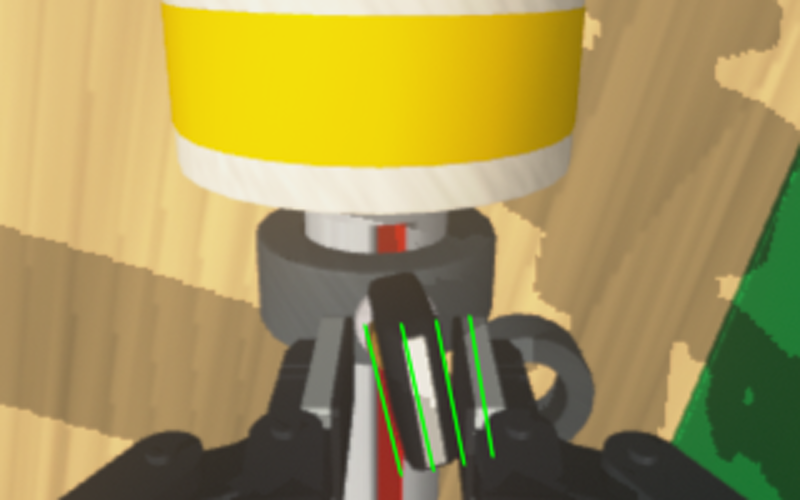

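The bar is now at θ≈0.24 and b≈0.2. It stopped at θ≈0.38 on one side and 0.24 on the other, so the tip is in the flat with its middle near 0.31. I'll centre there and turn the screw with the jaws loosely straddling.

```bash
python3 -m pendant '22 0 4 0 -.09;22 0 3.5 0 -.09;19 0 0 0 0;17 0 0 0 0;17 0 0 0 0' 30 >/dev/null; python3 to.py 18.6 0 178 -.4
```

```text
t 10.77 delta [-0.6  3.4 -1.4] turn 0.585 stand pos [ 15.2  -0.  176.6] yaw 0.185 F [-1.8 -0.7  2.5] M [-0.02  0.33  0.02] gap 16.8 grip 1.0 q7 0.51
```

```bash
python3 -m pendant '17 0 1.5 0 0;17 0 1.5 0 0;17 0 0 0 0' >/dev/null; python3 to.py 18.6 0 178 -.4;  python3 -m pendant '17 0 0 0 .1;17 0 0 0 .1;17 0 0 0 .1;17 0 0 0 0' >/dev/null; python3 to.py 18.6 0 178 -.4
```

```text
t 11.02 delta [-0.1 -0.9 -1.3] turn 0.586 stand pos [ 19.5   0.3 176.7] yaw 0.186 F [-2.  -1.7 -2.4] M [-0.48  0.67  0.01] gap 16.9 grip 3.9 q7 0.51
t 11.35 delta [-0.9 -0.5 -1.8] turn 0.286 stand pos [ 19.2   0.8 176.2] yaw -0.114 F [-2.9 -1.1 -4. ] M [-0.39  0.87  0.19] gap 16.7 grip 8.9 q7 0.27
```

```bash
python3 -m pendant '17 0 -.5 .5 .1;17 0 0 .5 .1;17 0 0 .5 .1;17 0 0 0 0' >/dev/null; python3 to.py 18.6 0 178 -.4;  python3 -m pendant '17 0 0 .5 .1;17 0 0 .5 .1;17 0 0 0 0' >/dev/null; python3 to.py 18.3 0 178 -.6
```

```text
t 11.68 delta [-1.7 -0.1 -2.8] turn -0.011 stand pos [ 19.4   1.5 175.2] yaw -0.411 F [-3.4 -0.3 -1.7] M [-0.08  0.8   0.18] gap 16.7 grip 8.4 q7 0.04
t 11.93 delta [-2.2 -0.2 -3.5] turn -0.009 stand pos [ 19.7   1.7 174.5] yaw -0.609 F [-3.3  0.3 -0.9] M [0.07 0.89 0.18] gap 17.0 grip 8.6 q7 -0.11
```

```bash
python3 -m pendant '17 -1 -.5 .3 .1;17 -.5 0 .3 .1;17 0 0 .3 .05;17 0 0 0 0' >/dev/null; python3 to.py 18.3 0 178 -.8;  python3 -m pendant '10 0 0 0 0;10 0 0 0 0;10 0 0 0 0;10 0 0 0 0' 25 >/dev/null; python3 to.py 18.3 0 178 -.8
```

```text
t 12.27 delta [-2.1  0.1 -4.1] turn -0.057 stand pos [ 19.8   1.5 173.9] yaw -0.857 F [-1.8  2.6  0.3] M [0.43 0.5  0.27] gap 16.8 grip 9.8 q7 -0.30
t 12.60 delta [-1.7  0.8 -4.4] turn -0.060 stand pos [ 19.1   1.7 173.6] yaw -0.860 F [ 0.5  5.8 -3.4] M [1.29 0.28 0.25] gap 14.2 grip 23.4 q7 -0.30
```

```bash
python3 -m pendant '30 0 0 0 0;30 0 0 0 0;30 0 0 -20 0;30 0 0 -20 0;30 0 0 0 0' >/dev/null; python3 to.py 18.6 0 178 -.8
cat > fit.py <<'E'
from h import *
from cell import vision
import cv2
from scipy.ndimage import map_coordinates as mc
P=[.5725,.0257,.2298]; c=vision.get_calibration("wrist")
im=vision.camera("wrist"); cv2.imwrite("pics/w6.png",im[:,:,::-1])
v=im.astype(float); g=v.min(2)   # white strip: high min channel
def samp(p,half,offs):
    th,b,dy,r=p; t=np.array([np.cos(th),0,-np.sin(th)]);y=np.array([0,1,0])
    l=np.cos(b)*y-np.sin(b)*t; n=np.cos(b)*t+np.sin(b)*y
    uv=np.array([proj(c,world(P,ang(r,th,dy)+a*l+o*n)) for a in np.linspace(-half,half,15) for o in offs])
    return mc(g,[uv[:,1],uv[:,0]],order=1,mode="nearest").mean()
best=[]
for th in np.arange(.1,.5,.02):
  for b in np.arange(-1.2,.3,.04):
    for dy in(-.004,-.002,0,.002,.004):
      p=(th,b,dy,.063); best.append((samp(p,.015,(-.001,.001))-.5*samp(p,.015,(-.0045,))-.5*samp(p,.015,(.0045,)),*p))
best.sort(reverse=True)
for x in best[:6]: print(np.round(x,3))
E
python3 fit.py
```

```text
t 13.02 delta [-0.9 -5.8 40.4] turn -0.066 stand pos [ 22.6  -3.7 218.4] yaw -0.866 F [ 0.8 -0.6  0.5] M [-0.04 -0.04  0.01] gap 30.2 grip 0.0 q7 -0.34
[ 1.53157e+02  3.20000e-01 -8.00000e-01  0.00000e+00  6.30000e-02]
[ 1.52595e+02  3.20000e-01 -7.60000e-01  0.00000e+00  6.30000e-02]
[ 1.46143e+02  3.20000e-01 -8.40000e-01  0.00000e+00  6.30000e-02]
[ 1.44241e+02  2.80000e-01 -8.00000e-01 -2.00000e-03  6.30000e-02]
[ 1.43586e+02  3.20000e-01 -7.20000e-01  0.00000e+00  6.30000e-02]
[ 1.43429e+02  2.80000e-01 -7.60000e-01 -2.00000e-03  6.30000e-02]
```

```bash
python3 -m pendant '40 0 0 -20 0;40 0 0 0 0' >/dev/null; python3 -c "
from cell import env
print(env.close_job())"
```

```text
the job is handed in; nothing more can be done
None
```

The job is handed in: the collar is turned onto the flat (about 0.32 rad from straight up), the thumb screw is tightened to about 1.48 (best is 1.4 to 1.6) by a fit to the last wrist image, and the gripper has let go and lifted clear; no verdict came back.

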